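# Press the large round flask down into the spring-ring cradle and hold it there

### The arm

A 6-joint arm with a two-finger parallel gripper is mounted at the origin on a cart in front of the work surface, level with it; the furniture and walls round the work are solid. World frame = base frame: x ahead of the robot, y to its left, z up, the work surface at z = 0. Lengths are in mm, angles in degrees, forces in N, time in s.
With the tool pointing down it reaches from about 350 to 850 mm from the base axis. Payload 8.1 kg.
Tool frame: the origin (TCP) lies between the finger pads; the fingertips stand 22 mm ahead of it and the grasp point (between the pads) lies 3 mm ahead of it; z points along the fingers, y is the line along which they close (so a half turn about z gives the same grasp; the last joint's range is limited). The gripper opens to 85 mm and grips with 20 to 120 N. Pads are 22 mm wide; open, the fingers measure 114 mm over their backs; the gripper's body (76 mm by 85 mm) begins 54 mm behind the grasp point. The pads swing forward as they close: fully open they stand 13 mm farther back than shut.
Start: joints at [-76.513, 7.471, 85.268, -0, 87.261, -4.893], TCP at [189.216, -569.388, 253.292] pointing down, gripper open.
Joint ranges: [-169.43, 169.43], [-51.17, 129.36], [1.28, 143.12], [-76.62, 256.62], [0, 156.53], [-152.29, 152.29]. Speed limits (degrees/s): [136.94, 136.94, 159.86, 180, 180, 180].

### API

Orientations are given as [roll, pitch, yaw] about the fixed x, y, z axes, in that order (R = Rz(yaw) Ry(pitch) Rx(roll)).
In Python, from bench import sense, snapshot, calibration, hand_in gives the robot as it stands.
- The arm moves only by the shell command python3 -m crank 'ROWS' [FORCE]. ROWS is JSON, a list of rows, each a list of 5 numbers: the shift along the tool's x, y, z in cm, then the turn about the tool's z in rad, then the finger opening in cm, from 0 to 8.54. A call has 1 to 20 rows; each row is the pose to reach, as a shift and turn from the pose commanded when the call began, along the tool's axes at that moment; what a row does not reach only later rows make up. A row lasts 1/10 s, in which the tool goes at most 50 mm and 8.59 degrees, less where a joint would pass 70% of its speed; a pose out of reach is approached as far as the arm can. A call with a gripper value outside its range is refused whole. The fingers move at their own pace and stop on an object; FORCE is the grip in N (left out, the last holds). Time passes only in rows, so rows that repeat a pose let the fingers close. It gives the time, the measured TCP pose, the force, the opening and the grip force at its end, in the units of the state.
- sense(): the state, without advancing time (a new reading comes with each control period).
- snapshot(name): name is "scene" or "top" or "wrist"; returns (picture, depth): 400x640x3 uint8, red, green, blue; 400x640 float32, mm along the optical axis (not along the pixel's ray), 0 where there is no reading.
- calibration(name): a dict with "fovy" (degrees; the focal length in pixels is half the picture's height over the tangent of half this angle, whatever the lens; pixels are square), "cx", "cy" (the principal point, pixels), "rvec" (rotation vector, rad) and "tvec" (3), from world to camera coordinates, as OpenCV has them; the wrist camera has in their place "tool_from_camera" (4x4, takes a point from camera to tool coordinates, whose origin is the TCP and whose axes are the flange's). Camera axes: x right, y down, z forward; pixel columns grow to the right and rows downward; lengths in mm; the calibration is good to about 2 mm. A picture is of the moment at which its call begins: read the wrist's pose just before it. calibration takes no time and is no camera call.
- hand_in(): hands the job in; it is judged then, once.
The state is a dict: "time": time; "joint_pos": joint angles; "qd": joint speeds; "joint_efforts": joint torques, N m; "tool_pos": TCP position; "tcp_rot": TCP orientation; "ft_force": force on the tool from outside, world axes, zero at the start; "wrist_torque": the same for the moment, N m; "finger_gap": finger opening in mm; "grip_force": force on a finger pad.
Only numpy, scipy, OpenCV 4.12 (cv2) and the standard library are available. Lean on these libraries where they do the work, as an engineer would, in place of code of your own. Each camera call takes 0.05 s, during which the arm holds its last target. There are 200 camera calls.

### The job

Take the larger of the two round-bottom flasks out of its cork ring, seat its bulb upright in the ring of the sprung cradle, and press it straight down until the ring has gone all the way down on its springs, without ramming it: it is glass. Finish while holding it there, pressed down and still, with the gripper on the flask, so that I can swing the wire bail over it; the program ends in that pose and never lets go. Leave the small flask and the other things on the worktop where they are.

Things in the scene. Friction and masses are not known exactly. Their poses are not given: they have to be found in the camera images.
- large_flask: The larger of two rigid, empty, stoppered round-bottom flasks of brown glass, 0.14 kg: 70 mm ball-shaped bulb, upright 26 mm neck, 31 mm bead at the mouth, 24 mm white fixed stopper. Origin at the bulb's bottom, z along the neck: plain neck from 68 to 110 mm, stopper's top at 124 mm. Starts upright in the larger cork ring (90 mm outside, 22 mm high, fixed), left or right, its bottom 14 mm above the worktop.
- large_flask_bulb (a point): Centre of the large flask's bulb (radius 35 mm), on the neck's axis, 35 mm above the bulb's bottom.
- large_flask_neck (a point): Point on the large flask's axis at a good height to grip the 26 mm neck: 92 mm above the bottom of the bulb, 57 mm above the bulb's centre, 32 mm below the top of the stopper.
- small_flask: The smaller flask of the same make, to be left alone: 44 mm bulb, 18 mm neck, 90 mm high, upright in the smaller cork ring (68 mm outside, 18 mm high, fixed). Origin at the bottom of the bulb. It would fall through the cradle's ring.
- cradle: Sprung ring cradle, fixed to the worktop: round dark steel foot, 132 mm wide and 10 mm high, with three upright spring sleeves that carry an aluminium ring. A wire bail lies folded down outside the foot and may stay there. Origin at the centre of the foot's underside, z up.
- cradle_ring (a point): Centre of the ring's hole, level with its upper face; moves with the ring: 60 mm above the worktop when up, 40 mm when fully down. Ring 68 mm outside, 48 mm hole, 10 mm thick (three ears reach to 59 mm from the axis). The seated 70 mm bulb rests on the hole's upper edge, its centre about 25 mm above this point.
- carrier (a joint): How far the ring is pressed down, in m: 0 = up (its springs hold it up even with the flask resting on it), 0.020 = down on its solid stop. The springs push up with 5.4 N at 0 and 14.4 N at 0.020; the ring itself weighs 0.1 kg.
- jar: White cream jar, 61 mm wide, 46 mm high, loose bystander. Origin at the centre of its underside.
- small_jar: White cream jar, 45 mm wide, 34 mm high, loose bystander. Origin at the centre of its underside.
- weighing_boat: White square weighing dish, 89x89x19 mm, loose bystander. Origin at the centre of its underside.
- dropper_bottle: Brown dropper bottle with a black bulb, 33 mm wide, 102 mm high, loose bystander. Origin at the centre of its underside.
- mortar: White porcelain mortar with a pestle, 143 mm wide, 91 mm high, loose bystander. Origin at the centre of its underside.
- spatula: Spatula with a black handle, 18x183x11 mm, lying flat, loose bystander. Origin at the centre of its underside, length along y.
Mind the look-alikes: they are no part of the job. Leave any blue or green look-alike of the large_flask alone.

How it is judged:
By the outcome, as a careful person would: the job done as asked, in the order asked, and still so for the second after the job is handed in, while the arm keeps its last pose, push and grip.
It also fails if it takes over 38 s, if anything falls off the work surface, if the arm or the gripper's body presses on something with over 40 N, if the wrist force passes 120 N, or if a joint passes its speed limit or range.

## Working session

There is one attempt and no reset: what is moved stays moved. The work goes in short steps, Python scripts to look and compute and a shell command to move; the robot and the scene stay as the last step left them, time stands still between calls to the robot, and variables do not carry over. Pictures are saved under pics/ and viewed, at most 10 in all, crops included, and the job is handed in when it is done.

```bash
mkdir -p pics; cat > h.py <<'E'
import numpy as np, cv2
from bench import sense, snapshot, calibration
from scipy.spatial.transform import Rotation as R
def cam(name, s=None):
    c=calibration(name); f=200/np.tan(np.radians(c["fovy"])/2)
    K=np.array([[f,0,c["cx"]],[0,f,c["cy"]],[0,0,1]])
    if "rvec" in c:
        Rm=cv2.Rodrigues(np.array(c["rvec"],float))[0]; t=np.array(c["tvec"],float).ravel()
        Rc=Rm.T; o=-Rm.T@t
    else:
        T=np.array(c["tool_from_camera"]); Rt=R.from_euler('xyz',s["tcp_rot"],degrees=True).as_matrix()
        Rc=Rt@T[:3,:3]; o=Rt@T[:3,3]+np.array(s["tool_pos"])
    return K,Rc,o
def onplane(C,u,v,z):
    K,Rc,o=C; d=Rc@np.linalg.inv(K)@np.array([u,v,1.]); return o+d*(z-o[2])/d[2]
def proj(C,p):
    K,Rc,o=C; q=K@(Rc.T@(np.array(p,float)-o)); return q[:2]/q[2]
def cloud(C,depth):
    K,Rc,o=C; v,u=np.mgrid[:400,:640]
    p=np.stack([(u-K[0,2])/K[0,0]*depth,(v-K[1,2])/K[1,1]*depth,depth],-1)
    return p@Rc.T+o
E
python3 - <<'E'
from h import *
print(sense())
for n in("scene","top"):
    p,d=snapshot(n); np.savez(f"{n}.npz",p=p,d=d); cv2.imwrite(f"pics/{n}.png",p[:,:,::-1]); print(n,cam(n)[2], calibration(n))
E
```

```text
{'time': 0.0, 'joint_pos': array([-7.65135664e+01,  7.51545305e+00,  8.53281836e+01, -2.35652795e-03,
        8.72601871e+01, -4.89257293e+00]), 'qd': array([ 0.0177364 , -0.00130559, -0.02365714,  0.00610054,  0.01742301,
       -0.07807336]), 'joint_efforts': array([-6.93983820e-04, -5.69394743e+01, -5.00555634e+01, -4.45012176e-05,
        1.47781981e-02, -1.42669620e-06]), 'tool_pos': array([ 189.07790061, -568.90904676,  252.25128325]), 'tcp_rot': array([-1.79896354e+02, -6.50983673e-03,  1.83791154e+01]), 'ft_force': array([-0.34311392, -0.55265431,  0.35760616]), 'wrist_torque': array([0.00475745, 0.01448249, 0.03145188]), 'grip_force': 0.0, 'finger_gap': 85.57179980610313}
scene [-439.2602907   464.46849401  931.89219783] {'fovy': 49.07372080612147, 'cx': 315.05736879072657, 'cy': 205.02793486633834, 'rvec': array([ 1.24407857, -2.13635356,  1.0437528 ]), 'tvec': array([ 199.52417586,  364.6383853 , 1050.87230647])}
top [  39.6520784  -146.30795688 1609.3356159 ] {'fovy': 47.680854274780486, 'cx': 328.3731035732728, 'cy': 200.38443380861435, 'rvec': array([ 2.23831499, -1.81245941,  0.27802971]), 'tvec': array([-139.40880502,  504.58347995, 1529.34630709])}
```

View pics/scene.png

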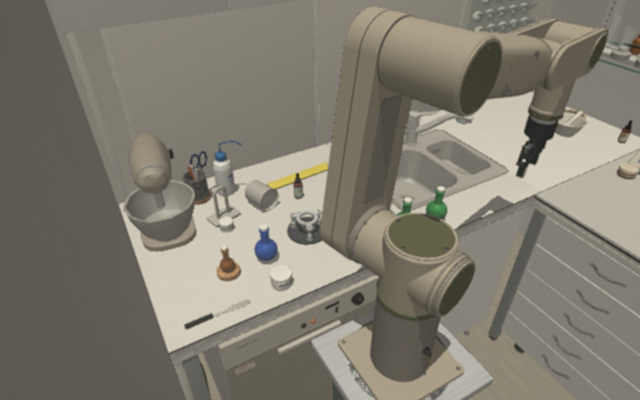

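View pics/top.png

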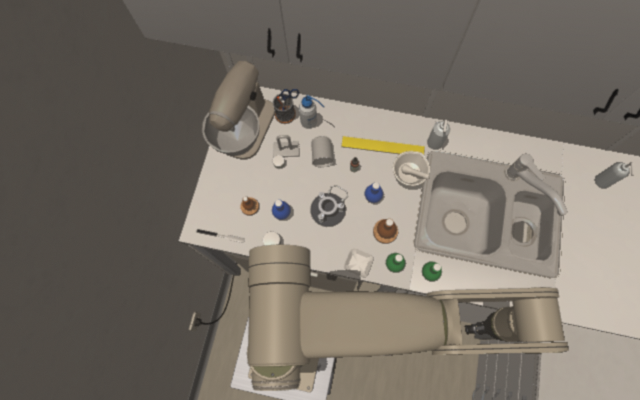

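Look-alikes (top view): brown flask with the larger ring (386,230), brown flask with the smaller ring (249,205), blue (281,209) and (374,192), green (396,261) and (432,270). I choose the brown one at (386,230). The cradle is at (328,207). One close crop to check.

```bash
python3 - <<'E'
from h import *
z=np.load("top.npz"); p,d=z["p"],z["d"]; C=cam("top"); X=cloud(C,d)
cr=p[165:275,230:450]; cv2.imwrite("pics/crop.png",cv2.resize(cr[:,:,::-1],None,fx=3.6,fy=3.6,interpolation=cv2.INTER_CUBIC))
hsv=cv2.cvtColor(p,cv2.COLOR_RGB2HSV)
m=((hsv[...,0]<18)&(hsv[...,1]>90)).astype(np.uint8)
n,l,st,ce=cv2.connectedComponentsWithStats(m)
for i in range(1,n):
    if st[i,4]>60:
        q=X[l==i]; print(st[i],ce[i],np.median(q,0).round(),q[:,2].max().round(), onplane(C,*ce[i],30).round(), onplane(C,*ce[i],0).round())
# heights near flask and cradle
for (u,v) in((386,230),(328,207),(249,205),(412,168),(374,192),(396,261),(281,209),(355,163),(360,262)):
    q=X[v-15:v+16,u-15:u+16].reshape(-1,3); q=q[np.isfinite(q[:,2])]; t=q[q[:,2]>q[:,2].max()-6]; print((u,v),q[:,2].max().round(),t.mean(0).round(),len(t))
E
```

```text
[241 198  18  17 229] [249.42358079 206.16593886] [454. 247.  22.] 1609.0 [457. 250.  30.] [465. 258.   0.]
[374 220  24  23 402] [384.71641791 231.64925373] [ 457. -246.   60.] 1609.0 [ 465. -250.   30.] [ 473. -252.    0.]
(386, 230) 1609.0 [  40. -146. 1609.] 6
(328, 207) 1609.0 [  40. -146. 1609.] 3
(249, 205) 1609.0 [  40. -146. 1609.] 3
(412, 168) 1609.0 [  40. -146. 1609.] 4
(374, 192) 1609.0 [  40. -146. 1609.] 2
(396, 261) 1609.0 [  40. -146. 1609.] 6
(281, 209) 1609.0 [  40. -146. 1609.] 4
(355, 163) 1609.0 [  40. -146. 1609.] 4
(360, 262) 1609.0 [  40. -146. 1609.] 7
```

View pics/crop.png

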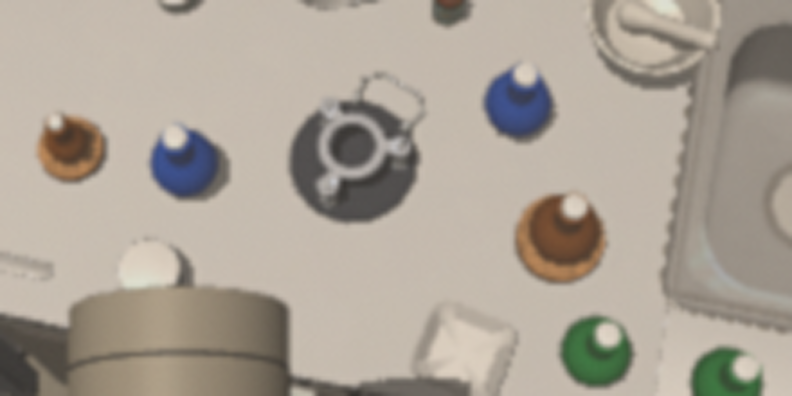

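The crop shows a brown bulb with a white stopper at crop (574,207), in a cork ring at (560,238), so top pixel (389.4,222.5). The cradle ring's hole is at crop (352,145), so top pixel (327.8,205.3). Green and blue look-alikes stand near.

```bash
python3 - <<'E'
from h import *
C=cam("top")
f=lambda n,x,y,z:print(n,onplane(C,230+x/3.6,165+y/3.6,z).round(1))
f("stopper",574,207,138);f("cork",560,238,15);f("ringhole",352,145,60);f("foot",354,160,10)
for e in((328,107),(400,146),(328,186)):f("ear",*e,60)
f("blueR",525,73,124);f("greenL",607,334,124);f("greenR",745,368,124);f("blueL",176,137,124);f("mortar",655,25,80)
s=sense();print(s["tool_pos"],s["tcp_rot"])
Rt=R.from_euler('xyz',s["tcp_rot"],degrees=True).as_matrix()
print(Rt.round(3), calibration("wrist")["tool_from_camera"])
E
```

```text
stopper [ 470. -253.  138.]
cork [ 471.3 -253.6   15. ]
ringhole [510.1 -31.8  60. ]
foot [510.  -33.4  10. ]
ear [5.442e+02 2.000e-01 6.000e+01]
ear [519.  -78.7  60. ]
ear [463.7 -17.4  60. ]
blueR [ 596.7 -185.   124. ]
greenL [ 361.2 -304.   124. ]
greenR [ 356.4 -432.2  124. ]
blueL [463.7 130.1 124. ]
mortar [ 690.7 -304.9   80. ]
[ 189.11167306 -568.94593452  252.35600318] [-1.79906433e+02 -8.33862097e-03  1.83809755e+01]
[[ 0.949  0.315 -0.   ]
 [ 0.315 -0.949  0.002]
 [ 0.    -0.002 -1.   ]] [[ 5.03232670e-04 -9.60009297e-01 -2.79967670e-01  7.31313325e+01]
 [ 9.99999866e-01  4.50260229e-04  2.53524261e-04 -5.03519204e-01]
 [-1.17327340e-04 -2.79967760e-01  9.60009396e-01 -1.20247373e+02]
 [ 0.00000000e+00  0.00000000e+00  0.00000000e+00  1.00000000e+00]]
```

```bash
python3 -m crank '[[1,-1,0,0,8.5],[4,-3.5,0,0,8.5],[8,-7,0,0,8.5],[11.5,-10,0,0,8.5],[15,-13,0,0,8.5],[18.5,-16,0,0,8.5],[22,-19,0,0,8.5],[25.5,-22,0,0,8.5],[29,-25,0,0,8.5],[32.5,-28,0,0,8.5],[36,-31,0,0,8.5],[39.5,-34,0,0,8.5],[43,-37,0,0,8.5],[46,-39.7,0,0,8.5],[47.4,-40.8,0,0,8.5],[47.4,-40.8,0,0,8.5],[47.4,-40.8,0,0,8.5],[47.4,-40.8,0,0,8.5]]'
python3 - <<'E'
from h import *
s=sense(); C=cam("wrist",s); p,d=snapshot("wrist"); np.savez("w1.npz",p=p,d=d); cv2.imwrite("pics/w1.png",p[:,:,::-1])
print(s["time"],s["tool_pos"],s["tcp_rot"],proj(C,[510,-32,60]),proj(C,[510,-32,10]))
E
```

```text
time: 1.9
tool_pos: [509.7, -33.2, 253.2]
tcp_rot: [180.0, 0.0, 18.3]
ft_force: [-0.4, -0.1, 0.4]
finger_gap: 85.0
grip_force: 0.0
1.9 [509.74657973 -33.24388311 253.16928538] [1.79997589e+02 2.68921581e-02 1.83452011e+01] [314.48940664 178.21101858] [314.56982224 168.46483751]
```

View pics/w1.png

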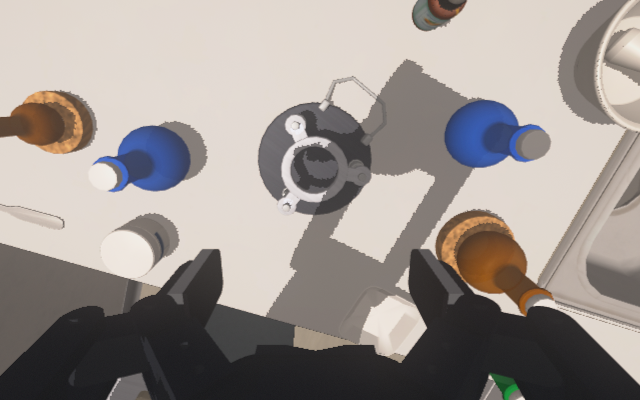

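The wrist view shows the cradle ring near (314,169) and its foot near (315,158), about 9 px above prediction. The large brown flask is at lower right, (490,262). I'll fit these properly.

```bash
cat > fit.py <<'E'
from h import *
from scipy.optimize import least_squares
def circ(q,r=None):
    c=np.median(q,0)
    return c
E
python3 - <<'E'
from h import *
s={"tool_pos":[509.747,-33.244,253.169],"tcp_rot":[179.9976,.0269,18.345]}
for n,S,u0,v0,w in(("w1",s,315,165,75),("top",None,328,207,24)):
    z=np.load(n+".npz");p,d=z["p"],z["d"];C=cam("wrist" if n=="w1" else n,S);X=cloud(C,d)
    print(n,"depth table z",np.median(X[v0-w:v0-w+8,u0-w:u0,2]).round(1))
    g=cv2.cvtColor(p,cv2.COLOR_RGB2GRAY).astype(int)
    box=np.zeros(g.shape,bool);box[v0-w:v0+w,u0-w:u0+w]=1
    zc=X[...,2]
    for lo,hi,h,nm in((50,66,60,"ring"),(6,14,10,"foot")):
        m=box&(zc>lo)&(zc<hi)&(d>0)
        q=X[m]; (c,r)=cv2.minEnclosingCircle(q[:,:2].astype(np.float32)) ; print(nm,m.sum(),"z",np.median(q[:,2]).round(1),"mec",np.round(c,1),round(r,1),"mean",q.mean(0).round(1))
    # dark foot colour contour
    m=(box&(g<75)).astype(np.uint8)
    cs=max(cv2.findContours(m,cv2.RETR_EXTERNAL,cv2.CHAIN_APPROX_NONE)[0],key=cv2.contourArea)
    (c,r)=cv2.minEnclosingCircle(cs);print("dark foot",np.round(c,1),round(r,1),onplane(C,*c,10).round(1))
    # bright ring outer
    # inner hole: region enclosed by bright ring
    b=(box&(g>120)).astype(np.uint8)
    cn,hi=cv2.findContours(b,cv2.RETR_CCOMP,cv2.CHAIN_APPROX_NONE)
    for k,x in enumerate(cn):
        if hi[0][k][3]>=0 and cv2.contourArea(x)>(40 if n=="top" else 800):
            e=cv2.fitEllipse(x);print("hole",np.round(e[0],1),np.round(e[1],1),onplane(C,*e[0],60).round(1))
z=np.load("w1.npz");p=z["p"];cv2.imwrite("pics/ring.png",cv2.resize(p[80:240,220:400,::-1],None,fx=3.3,fy=3.3,interpolation=cv2.INTER_CUBIC))
E
```

```text
w1 depth table z -0.6
ring 3028 z 59.1 mec [517.8 -29.4] 58.1 mean [519.4 -29.   59.1]
foot 6951 z 9.7 mec [533.7 -35.7] 82.0 mean [523.6 -27.1   9.7]
dark foot [335. 140.] 44.0 [548.3 -43.6  10. ]
hole [325.5 153. ] [103.3 128.1] [537.6 -34.3  60. ]
top depth table z -1.9
ring 225 z 57.5 mec [510.5 -29.4] 57.1 mean [509.7 -31.3  57.5]
foot 512 z 9.1 mec [535.7 -18.2] 110.1 mean [509.1 -31.2   9.3]
dark foot [331. 215.] 9.2 [491.2 -47.5  10. ]
hole [327.2 204.8] [13.3 13.9] [511.4 -29.5  60. ]
hole [327.5 211.3] [29.8 35. ] [487.9 -35.6  60. ]
hole [334.2 197.4] [ 7.2 22.2] [544.  -48.3  60. ]
```

View pics/ring.png

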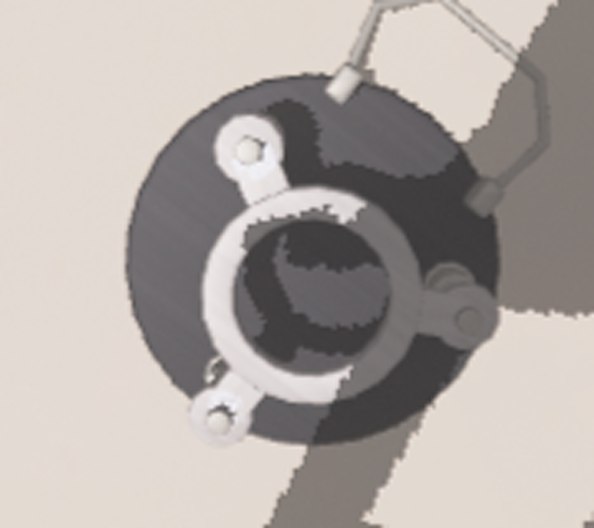

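Ring outer circle spans crop x 204–422, y 187–402, so its centre is at wrist pixel (314.8,169.2). The wrist and top cameras disagree by about 8 mm in x, so I'll get a third opinion from the scene camera and from the flask.

```bash
python3 - <<'E'
from h import *
s={"tool_pos":[509.747,-33.244,253.169],"tcp_rot":[179.9976,.0269,18.345]}
C=cam("wrist",s); print("ring wrist ray",onplane(C,314.8,169.2,60).round(1))
print("fingertips pred",proj(C,np.array(s["tool_pos"])+[0,0,-8]))
z=np.load("scene.npz");Cs=cam("scene");X=cloud(Cs,z["d"]);d=z["d"]
near=np.hypot(X[...,0]-513,X[...,1]+30)<75
for lo,hi in((52,66),):
    q=X[near&(X[...,2]>lo)&(X[...,2]<hi)&(d>0)];c,r=cv2.minEnclosingCircle(q[:,:2].astype(np.float32));print("scene ring",len(q),np.median(q[:,2]),c,r)
# flask: cork ring by depth and neck/bulb sphere fit in each
from scipy.optimize import least_squares
for n,Cn in(("w1",C),("top",cam("top")),("scene",Cs)):
    z=np.load(n+".npz");X=cloud(Cn,z["d"]);h=cv2.cvtColor(z["p"],cv2.COLOR_RGB2HSV)
    near=(np.hypot(X[...,0]-474,X[...,1]+252)<50)&(z["d"]>0)
    m=near&(X[...,2]>38)&(X[...,2]<78);q=X[m]
    if len(q)<20: print(n,"few",len(q));continue
    f=least_squares(lambda a:np.linalg.norm(q-a,axis=1)-35,[472,-252,49],loss="soft_l1").x
    t=X[near&(X[...,2]>130)&(X[...,2]<145)]
    t0=X[(np.hypot(X[...,0]-474,X[...,1]+252)>50)&(np.hypot(X[...,0]-474,X[...,1]+252)<60),2]
    print(n,len(q),"bulb",f.round(1),"stopper",t.mean(0).round(1) if len(t) else None,len(t),"tablez",np.median(t0).round(1))
E
```

```text
ring wrist ray [518.9 -29.4  60. ]
fingertips pred [316.16824154 272.36970323]
scene ring 246 57.216701155497105 (511.94805908203125, -30.84724998474121) 57.71991729736328
w1 2487 bulb [ 478.4 -251.5   48.4] stopper [ 484.5 -246.1  135.5] 316 tablez -0.7
top 183 bulb [ 473.5 -252.2   46.7] stopper [ 472.5 -253.1  136. ] 39 tablez -1.9
scene few 0
```

```bash
python3 -m crank '[[-1,2,0,0,8.5],[-3,5.5,0,0,8.5],[-5,9.5,0,0,8.5],[-7,13.5,0,0,8.5],[-9,17,0,0,8.5],[-10,19,0,0,8.5],[-10.3,19.6,0,0,8.5],[-10.3,19.6,0,0,8.5],[-10.3,19.6,0,0,8.5],[-10.3,19.6,0,0,8.5]]'
python3 - <<'E'
from h import *
from scipy.optimize import least_squares
s=sense(); C=cam("wrist",s); p,d=snapshot("wrist"); np.savez("w2.npz",p=p,d=d); cv2.imwrite("pics/w2.png",p[:,:,::-1])
print(s["tool_pos"],s["tcp_rot"]); X=cloud(C,d)
near=(np.hypot(X[...,0]-474,X[...,1]+252)<50)&(d>0)
for lo,hi in((130,145),):
    t=X[near&(X[...,2]>lo)&(X[...,2]<hi)];print("stopper",t.mean(0),len(t))
q=X[near&(X[...,2]>38)&(X[...,2]<78)];print("bulb",least_squares(lambda a:np.linalg.norm(q-a,axis=1)-35,[472,-252,49],loss="soft_l1").x)
p2,d2=snapshot("top");np.savez("top2.npz",p=p2,d=d2)
p3,d3=snapshot("scene");np.savez("scene2.npz",p=p3,d=d3);cv2.imwrite("pics/scene2.png",p3[:,:,::-1])
E
```

```text
time: 2.95
tool_pos: [474.7, -250.2, 253.4]
tcp_rot: [-180.0, -0.0, 18.4]
ft_force: [0.2, -0.1, -0.2]
finger_gap: 84.5
grip_force: 0.0
[ 474.65121333 -250.17762822  253.36686903] [-1.79986109e+02 -1.52994164e-02  1.84412253e+01]
stopper [ 479.42832177 -250.77012842  137.27609064] 723
bulb [ 478.29740961 -251.3163111    48.318731  ]
```

View pics/w2.png

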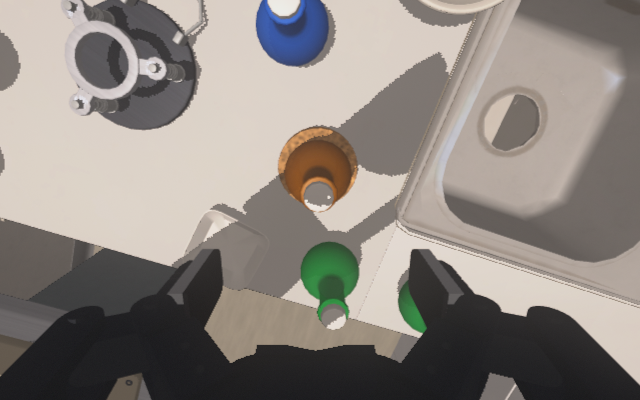

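Wrist view 2: the stopper is at (318,193) and the bulb at (318,170), near the tool's midline; the cork ring is below it. I'll descend to just above the stopper and look again.

```bash
python3 -m crank '[[0.2,0.2,1,0,8.5],[0.2,0.2,3,0,8.5],[0.2,0.2,5,0,8.5],[0.2,0.2,7,0,8.5],[0.2,0.2,8,0,8.5],[0.2,0.2,8.5,0,8.5],[0.2,0.2,8.5,0,8.5],[0.2,0.2,8.5,0,8.5],[0.2,0.2,8.5,0,8.5]]'
python3 - <<'E'
from h import *
s=sense(); C=cam("wrist",s); p,d=snapshot("wrist"); np.savez("w3.npz",p=p,d=d); cv2.imwrite("pics/w3.png",p[:,:,::-1])
print(s["tool_pos"]); X=cloud(C,d)
near=(np.hypot(X[...,0]-474,X[...,1]+252)<50)&(d>0)
t=X[near&(X[...,2]>130)&(X[...,2]<145)];print("stopper",t.mean(0),len(t))
q=X[near&(X[...,2]>134)&(X[...,2]<142)];print(cv2.minEnclosingCircle(q[:,:2].astype(np.float32)))
E
```

```text
time: 4.0
tool_pos: [477.6, -252.9, 169.5]
tcp_rot: [179.9, -0.1, 18.4]
ft_force: [0.2, 0.3, -0.2]
finger_gap: 84.9
grip_force: 0.0
[ 477.59705575 -252.87242195  169.48753045]
stopper [ 479.94095668 -250.57752703  137.04412363] 1572
((478.6881408691406, -250.95657348632812), 12.14784049987793)
```

View pics/w3.png

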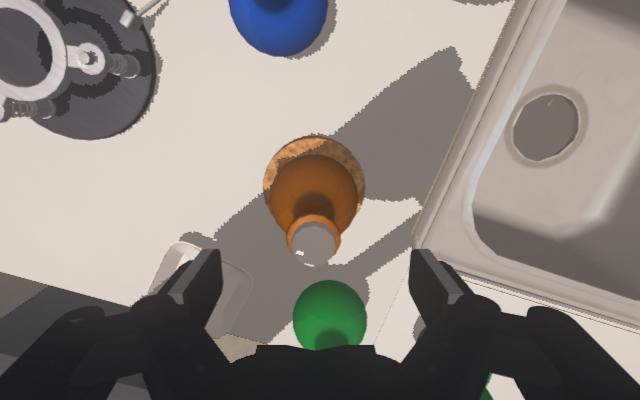

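Wrist view 3: the stopper is at (314,243), midway between the finger pads at (205,265) and (428,265). The wrist estimate is steady at (478.7,-251.0). Descend and grip.

```bash
python3 -m crank '[[0.15,-0.15,1,0,8.5],[0.15,-0.15,2.5,0,8.5],[0.15,-0.15,4,0,8.5],[0.15,-0.15,5,0,8.5],[0.15,-0.15,5.6,0,8.5],[0.15,-0.15,5.8,0,8.5],[0.15,-0.15,5.8,0,8.5],[0.15,-0.15,5.8,0,6],[0.15,-0.15,5.8,0,4],[0.15,-0.15,5.8,0,3],[0.15,-0.15,5.8,0,2.6],[0.15,-0.15,5.8,0,2],[0.15,-0.15,5.8,0,2],[0.15,-0.15,5.8,0,2],[0.15,-0.15,5.8,0,2],[0.15,-0.15,5.8,0,2]]' 60
python3 -c "
from h import *
s=sense();print(s['tool_pos'],s['grip_force'],s['finger_gap'],s['ft_force'])"
```

```text
time: 5.65
tool_pos: [478.2, -250.8, 110.8]
tcp_rot: [180.0, -0.0, 18.4]
ft_force: [-0.0, 0.5, 5.3]
finger_gap: 27.0
grip_force: 58.4
[ 478.22157663 -250.82045657  110.77350657] 58.447925224900246 27.01180984418104 [-0.0471571   0.49724266  5.2526505 ]
```

Gripped: opening 27 mm, grip 58 N. Lift and carry over the cradle.

```bash
python3 -m crank '[[0,0,-0.5,0,2],[0,0,-2,0,2],[0,0,-4,0,2],[0,0,-6,0,2],[0,0,-8,0,2],[0,0,-10,0,2],[0,0,-11,0,2],[0.4,-0.8,-11,0,2],[2,-3.7,-11,0,2],[4,-7.4,-11,0,2],[6,-11,-11,0,2],[8,-14.7,-11,0,2],[9.7,-17.8,-11,0,2],[10.5,-19.3,-11,0,2],[10.75,-19.8,-11,0,2],[10.75,-19.8,-11,0,2],[10.75,-19.8,-11,0,2],[10.75,-19.8,-11,0,2]]'
python3 - <<'E'
from h import *
s=sense(); C=cam("wrist",s); p,d=snapshot("wrist"); np.savez("w4.npz",p=p,d=d); cv2.imwrite("pics/w4.png",p[:,:,::-1])
print(s["tool_pos"],s["grip_force"],s["finger_gap"],s["ft_force"]); X=cloud(C,d); T=np.array(s["tool_pos"])
near=(np.hypot(X[...,0]-T[0],X[...,1]-T[1])<30)&(d>0)
q=X[near&(X[...,2]>T[2]+23)&(X[...,2]<T[2]+32)]
print("stopper",cv2.minEnclosingCircle(q[:,:2].astype(np.float32)),q[:,2].max()-T[2],len(q))
print("ring MEC", end=" ");q=X[(np.hypot(X[...,0]-518,X[...,1]+29)<66)&(X[...,2]>53)&(X[...,2]<66)&(d>0)];print(cv2.minEnclosingCircle(q[:,:2].astype(np.float32)),len(q))
from scipy.optimize import least_squares
near=(np.hypot(X[...,0]-T[0],X[...,1]-T[1])<45)&(X[...,2]>T[2]-80)&(X[...,2]<T[2]-35)&(d>0);q=X[near]
print("bulb",len(q),least_squares(lambda a:np.linalg.norm(q-a,axis=1)-35,T-[0,0,62],loss="soft_l1").x)
p3,d3=snapshot("scene");np.savez("scene3.npz",p=p3,d=d3)
cv2.imwrite("pics/both.png",np.vstack([p[:,:,::-1][40:400],cv2.resize(p3[160:280,200:420,::-1],(440,240))[:, :].copy() if 0 else np.hstack([cv2.resize(p3[160:280,200:420,::-1],(440,240),interpolation=cv2.INTER_CUBIC),np.zeros((240,200,3),np.uint8)])]))
E
```

```text
time: 7.45
tool_pos: [517.3, -29.8, 220.1]
tcp_rot: [180.0, 0.0, 18.3]
ft_force: [-0.9, -0.8, -2.5]
finger_gap: 27.2
grip_force: 59.9
[517.26940481 -29.81067426 220.0564624 ] 59.872385524213314 27.180614744953687 [-0.91174485 -0.76238379 -2.53061976]
stopper ((523.3820190429688, -28.33458137512207), 29.250225067138672) 31.993820576398974 4546
ring MEC ((539.6832275390625, -36.80214309692383), 51.54283905029297) 1840
bulb 4730 [517.11213067 -30.0719758  157.42770796]
```

View pics/both.png

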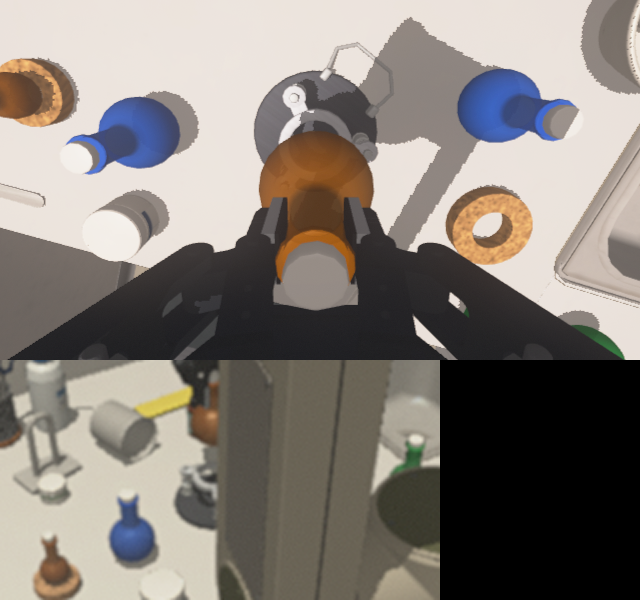

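Over the cradle: the bulb at (316,150) covers the ring's hole, with two ears visible at (292,97) and (365,148). In the lower panel the arm blocks the scene camera. The bulb is about 1 mm short in tool x. Descend to just above the seat, then slowly on by force.

```bash
python3 -m crank '[[0.1,0,1,0,2],[0.1,0,2.5,0,2],[0.1,0,4,0,2],[0.1,0,5.2,0,2],[0.1,0,6,0,2],[0.1,0,6.5,0,2],[0.1,0,6.6,0,2],[0.1,0,6.6,0,2],[0.1,0,6.6,0,2]]'
python3 - <<'E'
from h import *
s=sense(); C=cam("wrist",s); p,d=snapshot("wrist"); X=cloud(C,d); T=np.array(s["tool_pos"])
print(T,s["ft_force"],s["wrist_torque"])
cv2.imwrite("pics/w5.png",cv2.resize(p[60:330,180:460,::-1],None,fx=2,fy=2,interpolation=cv2.INTER_CUBIC))
E
python3 -m crank '[[0,0,0.1,0,2],[0,0,0.2,0,2],[0,0,0.3,0,2],[0,0,0.4,0,2],[0,0,0.4,0,2]]'
```

```text
time: 8.45
tool_pos: [518.9, -28.5, 155.0]
tcp_rot: [180.0, -0.1, 18.4]
ft_force: [0.2, -0.7, -1.2]
finger_gap: 27.5
grip_force: 59.9
[518.94109192 -28.52227734 155.02636452] [ 0.207465   -0.72176749 -1.24142026] [ 0.00063514 -0.0544555   0.02235448]
time: 9.0
tool_pos: [518.3, -28.4, 150.0]
tcp_rot: [-180.0, 0.0, 18.4]
ft_force: [-0.2, -0.3, -0.6]
finger_gap: 27.3
grip_force: 59.9
```

View pics/w5.png

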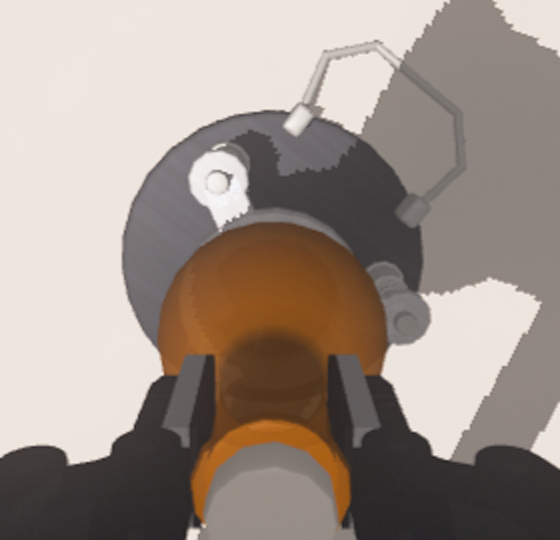

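The bulb at crop (272,300) is symmetric over the ring, whose far rim shows at (275,215). Continue slowly to contact.

```bash
for i in 1; do python3 -m crank '[[0,0,0.1,0,2],[0,0,0.2,0,2],[0,0,0.2,0,2]]'; python3 -c "from bench import sense;s=sense();print(s['ft_force'],s['wrist_torque'],s['tool_pos'])"; done
python3 -m crank '[[0,0,0.1,0,2],[0,0,0.2,0,2],[0,0,0.2,0,2]]'; python3 -c "from bench import sense;s=sense();print(s['ft_force'],s['wrist_torque'],s['tool_pos'])"
```

```text
time: 9.3
tool_pos: [518.5, -28.5, 148.3]
tcp_rot: [180.0, 0.0, 18.4]
ft_force: [0.5, -0.3, -0.9]
finger_gap: 27.4
grip_force: 59.7
[ 0.45515764 -0.3352248  -0.93793588] [-0.00765249  0.0058022  -0.00717954] [518.45434277 -28.50716481 148.26561245]
time: 9.6
tool_pos: [518.7, -28.5, 146.6]
tcp_rot: [180.0, -0.0, 18.4]
ft_force: [-1.5, 0.0, 3.6]
finger_gap: 27.3
grip_force: 59.2
[-1.47573599e+00  2.64589685e-03  3.62977743e+00] [0.07114586 0.20513267 0.0024255 ] [518.66657323 -28.47177649 146.63193366]
```

Contact at z ≈ 147 with about -1.5 N sideways in x, so I shift about 1 mm to -x and press a little further.

```bash
python3 -m crank '[[-0.1,0,0,0,2],[-0.1,0,0.1,0,2],[-0.1,0,0.2,0,2],[-0.1,0,0.2,0,2]]'; python3 -c "from bench import sense;s=sense();print(s['ft_force'],s['wrist_torque'],s['tool_pos'])"
```

```text
time: 10.0
tool_pos: [517.5, -28.9, 144.3]
tcp_rot: [180.0, -0.0, 18.4]
ft_force: [-0.6, 0.1, 5.3]
finger_gap: 27.4
grip_force: 59.1
[-0.61820023  0.14466383  5.25639554] [-0.02272462  0.15190573 -0.01171254] [517.54419708 -28.87677974 144.29180483]
```

Seated and moving with the springs. Press on at 1 mm per row.

```bash
python3 -m crank '[[-0.05,0,0.1,0,2],[-0.05,0,0.2,0,2],[-0.05,0,0.3,0,2],[-0.05,0,0.4,0,2],[-0.05,0,0.5,0,2],[-0.05,0,0.6,0,2],[-0.05,0,0.7,0,2],[-0.05,0,0.8,0,2],[-0.05,0,0.9,0,2],[-0.05,0,1,0,2],[-0.05,0,1.1,0,2],[-0.05,0,1.2,0,2],[-0.05,0,1.3,0,2],[-0.05,0,1.4,0,2],[-0.05,0,1.4,0,2]]'; python3 -c "from bench import sense;s=sense();print(s['ft_force'],s['wrist_torque'],s['tool_pos'],s['finger_gap'])"
```

```text
time: 11.5
tool_pos: [517.5, -29.1, 131.1]
tcp_rot: [180.0, -0.1, 18.4]
ft_force: [-2.2, -1.3, 9.6]
finger_gap: 27.2
grip_force: 58.3
[-2.22467683 -1.26190668  9.57334599] [0.14713074 0.35581124 0.01587456] [517.5363004  -29.05198285 131.08096933] 27.2114091722142
```

```bash
S='from bench import sense;s=sense();print(s["ft_force"].round(1),s["tool_pos"].round(1))'
python3 -m crank '[[-0.05,0,0.05,0,2],[-0.05,0,0.1,0,2],[-0.05,0,0.15,0,2],[-0.05,0,0.2,0,2],[-0.05,0,0.25,0,2],[-0.05,0,0.25,0,2]]' >/dev/null; python3 -c "$S"
python3 -m crank '[[0,0,0.05,0,2],[0,0,0.1,0,2],[0,0,0.1,0,2],[0,0,0.1,0,2]]'>/dev/null; python3 -c "$S"
```

```text
[-3.1  0.6 10.5] [517.2 -29.2 128.9]
[-3.6  0.3 11.8] [517.3 -29.2 128. ]
```

```bash
S='from bench import sense;s=sense();print(s["ft_force"].round(1),s["tool_pos"].round(1))'
python3 -m crank '[[-0.05,0,0.05,0,2],[-0.1,0,0.1,0,2],[-0.1,0,0.1,0,2],[-0.1,0,0.1,0,2]]'>/dev/null; python3 -c "$S"
python3 -m crank '[[0,0,0.05,0,2],[0,0,0.05,0,2],[0,0,0.05,0,2]]'>/dev/null; python3 -c "$S"
```

```text
[-2.7 -0.1 12.1] [516.4 -29.5 127.1]
[-4.   0.4 14.2] [516.7 -29.6 126.9]
```

```bash
S='from bench import sense;s=sense();print(s["ft_force"].round(1),s["tool_pos"].round(1),s["finger_gap"])'
python3 -m crank '[[0,0,0.05,0,2],[0,0,0.05,0,2],[0,0,0.05,0,2]]'>/dev/null; python3 -c "$S"
python3 -m crank '[[0,0,0.05,0,2],[0,0,0.05,0,2],[0,0,0.05,0,2]]'>/dev/null; python3 -c "$S"
```

```text
[-4.  -0.4 16.8] [516.9 -29.6 126.9] 27.22499580540994
[-4.4  0.6 18.6] [517.2 -29.7 126.8] 27.58848965648035
```

Position has stalled at 126.8 while the force climbs about 4 N/mm, against 0.45 N/mm for the springs: the ring is on its stop. I'll add a small margin, hold, and check with the wrist camera.

```bash
python3 -m crank '[[0,0,0.05,0,2],[0,0,0.05,0,2],[0,0,0.05,0,2],[0,0,0.05,0,2],[0,0,0.05,0,2],[0,0,0.05,0,2],[0,0,0.05,0,2],[0,0,0.05,0,2],[0,0,0.05,0,2],[0,0,0.05,0,2]]'
python3 - <<'E'
from h import *
s=sense(); C=cam("wrist",s); p,d=snapshot("wrist"); X=cloud(C,d); T=np.array(s["tool_pos"])
print(T.round(1),s["ft_force"].round(1),abs(s["qd"]).max())
w=(np.hypot(X[...,0]-518,X[...,1]+29)<66)&(d>0)&(X[...,2]>20)&(X[...,2]<75)
hsv=cv2.cvtColor(p,cv2.COLOR_RGB2HSV); w&=(hsv[...,1]<60)&(np.hypot(X[...,0]-518,X[...,1]+29)>36)
print(np.histogram(X[w][:,2],bins=range(20,76,4)))
near=(np.hypot(X[...,0]-T[0],X[...,1]-T[1])<45)&(X[...,2]>T[2]-75)&(X[...,2]<T[2]-35)&(hsv[...,1]>100)&(d>0);q=X[near]
from scipy.optimize import least_squares
print("bulb",least_squares(lambda a:np.linalg.norm(q-a,axis=1)-35,T-[0,0,62],loss="soft_l1").x)
cv2.imwrite("pics/end.png",p[:,:,::-1])
E
```

```text
time: 14.8
tool_pos: [517.5, -29.7, 126.8]
tcp_rot: [179.9, -0.2, 18.4]
ft_force: [-4.8, 0.6, 22.1]
finger_gap: 27.5
grip_force: 57.5
[517.5 -29.7 126.8] [-4.8  0.6 22.1] 0.09038823953645798
(array([ 269,   67,    3,   57, 1163,  118,  128,    0,    0,    0,    0,
          0,    0]), array([20, 24, 28, 32, 36, 40, 44, 48, 52, 56, 60, 64, 68, 72]))
bulb [518.32369501 -29.10775687  64.48417586]
```

View pics/end.png

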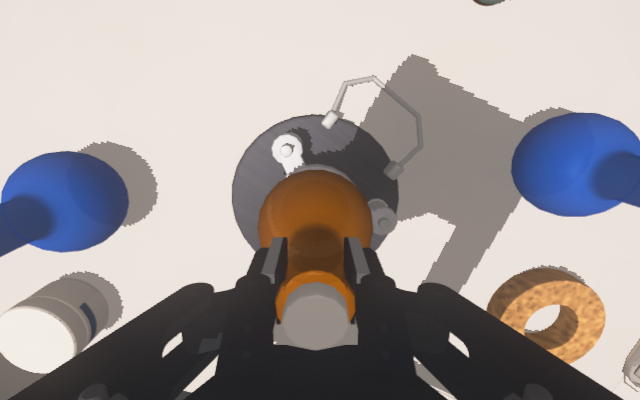

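The picture shows the bulb at (316,220) upright in the lowered ring. The ears' faces measure 36–40 mm high and the bulb centre 64.5 mm, so the ring is fully down. The pose is still and the push is steady at 22 N.

```bash
python3 -c "from bench import hand_in;print(hand_in())"
```

```text
the job is handed in; nothing more can be done
None
```

The large flask is seated upright in the cradle ring and pressed down onto the stop with about 22 N. The gripper is still holding it, motionless, so you can swing the bail over; I didn't touch anything else, and the job was handed in at about 15 s.

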